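Pin the sprung clamp arm of a board holder open

ROBOT

A 6-joint arm with a two-finger parallel gripper is mounted at the origin on the work surface. World frame = base frame: x ahead of the robot, y to its left, z up, the work surface at z = 0. Lengths are in m, angles in degrees, forces in N, time in s.
With the tool pointing down it reaches from about 0.25 to 0.775 m from the base axis. Payload 4 kg.
Tool frame: the origin (TCP) lies midway between the tips of the shut fingers; the grasp point (between the pads) lies 19 mm behind it (manip.grip_point_offset is the z of the grasp point in the tool frame, in m); z points along the fingers, y is the line along which they close (so a half turn about z gives the same grasp; the last joint's range is limited). The gripper opens to 94 mm and grips with 3 to 60 N. Pads are 16 mm wide; open, the fingers measure 119 mm over their backs; the gripper's body (75 mm by 177 mm) begins 78 mm behind the grasp point.
Start: joints at [-77.756, 4.996, 78.535, -0, 96.463, -5.907], TCP at [0.171, -0.523, 0.206] pointing down, gripper open.
Joint ranges: [-177.83, 177.83], [-43.37, 116.18], [15.69, 146.23], [-61.86, 241.86], [9.47, 152.12], [-147.06, 147.06]. Speed limits (degrees/s): [159.86, 159.86, 180, 180, 180, 180].

INTERFACE

Orientations are given as [roll, pitch, yaw] about the fixed x, y, z axes, in that order (R = Rz(yaw) Ry(pitch) Rx(roll)).
In Python, from rig import manip, cams, finish_job gives the robot as it stands. The module is installed in compiled form; this text tells all that it offers.
- The arm moves only by the shell command python3 -m inch 'ROWS' [FORCE]. ROWS is JSON, a list of rows, each an object with "turn": the turn, a rotation vector about the tool's x, y, z in degrees, a list of three; "xyz": the shift along the tool's x, y, z in cm, a list of three; "claw": the finger opening in cm, from 0 to 9.4. In form: [{"turn": [ax, ay, az], "xyz": [x, y, z], "claw": claw}, ...]. A call has 1 to 8 rows; each row is the pose to reach, as a shift and turn from the pose commanded when the call began, along the tool's axes at that moment; what a row does not reach only later rows make up. A row lasts 1/12 s, in which the tool goes at most 41.7 mm and 7.16 degrees, less where a joint would pass 70% of its speed; a pose out of reach is approached as far as the arm can. A call with a gripper value outside its range is refused whole. The fingers move at their own pace and stop on an object; FORCE is the grip in N (left out, the last holds). Time passes only in rows, so rows that repeat a pose let the fingers close. It gives the time, the measured TCP pose, the force, the opening and the grip force at its end, in the units of the state.
- manip.observe(): the state, without advancing time (a new reading comes with each control period).
- cams.read_camera(name): name is "scene" or "top" or "wrist"; returns a dict with "color" (384x512x3 uint8, blue, green, red), "range_z" (384x512 float32, m along the optical axis (not along the pixel's ray), 0 where there is no reading), "fx", "fy", "cx", "cy" (pixels), "xyz" and "orientation" of the camera in the world. Camera axes: x right, y up, looking along -z (the intrinsics and any distortion apply to the point x, -y, -z); pixel columns grow to the right and rows downward; lengths in m; the calibration is good to about 2 mm. A picture is of the moment at which its call begins.
- finish_job(): hands the job in; it is judged then, once.
Trained networks look in the newest picture that a camera, given by its name, has taken for a name from the list of things; names that differ only in an ending like _2 or _b are one class to them, and where a whole thing is asked for, a point or a joint stands for the part that bears it (a point fixed in the world has none). Each returns a list of dicts, best first, with "conf" (0 to 1); they miss things now and then, are a little off and sometimes report something else, mostly with a low value. They report only what shows in the picture. A call takes as long as a camera call. They do not tell look-alikes from the thing itself.
- cams.find_in(camera, target): "box" ([centre column, centre row, width, height] in pixels, round what is visible of it).
- cams.outline_of(camera, target): "region" (384x512 bool, what is visible of it) and "box" ([centre column, centre row, width, height] in pixels, round what is visible of it).
The state is a dict: "t": time; "joints": joint angles; "qvel": joint speeds; "tau": joint torques, N m; "eef_pos": TCP position; "tool_rot": TCP orientation; "contact_force": force on the tool from outside, world axes, zero at the start; "moment": the same for the moment, N m; "gripper_width": finger opening in m; "finger_force": force on a finger pad.
Only numpy, scipy, OpenCV 4.12 (cv2) and the standard library are available. Lean on these libraries where they do the work, as an engineer would, in place of code of your own. Each camera call takes 0.05 s, during which the arm holds its last target. There are 200 camera calls.

TASK

Take the locking pin out of its sloping rest and stand it upright in the hole of the wooden stand and let it go there, so that it can be taken again by its black knob. Then swing the sprung arm of the board holder back off the circuit board and drop the pin fully into the holder's hole so that the arm stays open, leaning on the pin. Never let the arm snap back, and leave the other things on the bench where they are.

Things in the scene. Friction and masses are not known exactly. Their poses are not given: they have to be found in the camera images.
- pin_center (a point): middle of the loose locking pin's axis, z axis from foot to knob. Pin: round, 130 mm long, about 0.18 kg; steel shank 16 mm thick from the foot (tapered to 12 mm over the last 4 mm) to 100 mm, then a black knob 30 mm thick, 30 mm long. At first it lies in the rest, 40 degrees above level, knob high and away from the robot, foot low and near; it lifts straight up.
- pin_foot (a point): centre of the pin's flat foot, 65 mm from its middle; axes as the pin's
- pin: the same pin, origin at the centre of its foot, z axis from foot to knob
- rest: dark steel rest, fixed, 145 x 70 mm footprint, about 110 mm high, a sloping open channel. The foot and the knob lie between low side cheeks (48 mm over the outside at the knob), so there the pin is best gripped by its bare shank, 30 to 65 mm from the foot, the fingers leaning 10 to 20 degrees towards the knob at most. Origin on the table straight under the pin's foot; x axis: the level direction from foot to knob
- stand_hole (a point): centre of the mouth of the hole in the stand, a fixed dark wooden block 70 x 70 x 40 mm high. The hole is square, 19 mm wide, 34 mm deep, its mouth bevelled 5 mm, open upward; the pin has play there and may lean up to 6 degrees once let go; closing on the knob over the centre of the hole sets it upright
- holder: the board holder, fixed: an aluminium slab 220 (x) x 210 (y) x 40 mm high with a green circuit board (up to 4 mm high) on it; origin at the centre of its underside
- hinge (a point): on the vertical axis of the sprung arm, at the arm's mid-height, 64 mm above the table; axes as the holder's. Hub 36 mm in diameter, top of its bolt 87 mm above the table
- clamp (a joint): angle of the sprung arm, rad: 0 at rest over the board, 1.3 at most, about 0.85 when it leans on the pin in the hole. At 0 it points along the holder's -x from the hinge; growing, it turns clockwise seen from above, towards the holder's +y. A spring drives it back: 0.1 Nm at 0, 0.2 Nm at 0.9 (2 N at the pin). Let go when open, it snaps back
- socket (a point): mouth centre of the square hole for the pin in the holder's top face, 40 mm above the table, 21 mm wide (mouth bevelled 4 mm), 34 mm deep. It is 116 mm from the hinge axis: the pin itself, upright, carried on that arc from the holder's -y side of the resting arm with its foot 8 mm above the slab, pushes the arm ahead by its flat side and comes over the hole with the arm leaning on it
- screwdriver: bystander: a screwdriver
- phone: bystander: a black telephone 72 x 148 x 9 mm
- heatsink: bystander: a finned aluminium heat sink 70 x 70 x 30 mm
- fan: bystander: a black square fan 80 x 80 x 20 mm
- mouse: bystander: a black mouse
- jar: bystander: a clear jar 56 mm across, 70 mm high
- clamp_bar (a point): point on the sprung steel arm, on the axis line of its bar 80 mm from the hinge axis, axes as the arm's. The arm is a level bar 20 mm wide and 20 mm high, 54 to 74 mm above the table, reaching 160 mm from the hinge along its own -x. A rubber pad 20 mm across hangs under it 146 mm from the hinge, down to 45 mm above the table
Not all that is in view belongs to the job. Of the things like the pin, leave any that is pink, purple or yellow; of the rest the smaller one is meant.

How it is judged:
By the outcome, as a careful person would: the job done as asked, in the order asked, and still so for the second after the job is handed in, with the robot touching nothing.
It also fails if it takes over 67 s, if anything falls off the work surface, if the arm or the gripper's body presses on something with over 40 N, if the wrist force passes 120 N, or if a joint passes its speed limit or range.

## Working session

There is one attempt and no reset: what is moved stays moved. The work goes in short steps, Python scripts to look and compute and a shell command to move; the robot and the scene stay as the last step left them, time stands still between calls to the robot, and variables do not carry over. Pictures are saved under pics/ and viewed, at most 13 in all, crops included, and the job is handed in when it is done.

```bash
mkdir -p pics
cat > h.py <<'E'
import numpy as np, cv2
from scipy.spatial.transform import Rotation as R
from rig import manip, cams, finish_job
def rot(o): return R.from_euler('xyz',o,degrees=True).as_matrix()
def cloud(c):
    z=c['range_z']; v,u=np.mgrid[0:z.shape[0],0:z.shape[1]]
    p=np.stack([(u-c['cx'])/c['fx']*z,-(v-c['cy'])/c['fy']*z,-z],-1)
    return p@rot(c['orientation']).T+np.array(c['xyz'])
def proj(c,P):
    q=(np.array(P)-c['xyz'])@rot(c['orientation']); return np.stack([c['cx']+c['fx']*q[...,0]/-q[...,2], c['cy']-c['fy']*q[...,1]/-q[...,2]],-1)
def delta(pos,Rt):
    "rows needed from measured pose to target"
    s=manip.observe(); R0=rot(s['tool_rot'])
    return (R0.T@(np.array(pos)-s['eef_pos'])*100).round(2), R.from_matrix(R0.T@Rt).as_rotvec(degrees=True).round(2)
E
python3 - <<'E'
from h import *
print(manip.observe(), manip.grip_point_offset)
ims=[]
for n in ['scene','top']:
    c=cams.read_camera(n); print(n,c['fx'],c['fy'],c['cx'],c['cy'],c['xyz'],c['orientation'],[k for k in c])
    P=cloud(c); np.savez(n+'.npz',P=P,**{k:v for k,v in c.items()})
    cv2.imwrite(f'pics/{n}0.png',c['color'])
    for t in ['pin','rest','stand_hole','holder','clamp','screwdriver','phone','heatsink','fan','mouse','jar']:
        for d in cams.outline_of(n,t)[:4]:
            m=d['region']&(c['range_z']>0)
            print(t,round(d['conf'],2),np.round(d['box']).astype(int),np.median(P[m],0).round(3) if m.any() else None)
E
```

```text
{'t': 0.0, 'joints': array([-7.77545916e+01,  5.03850329e+00,  7.86233892e+01, -4.67870064e-04,
        9.64626033e+01, -5.90717187e+00]), 'qvel': array([ 0.02246248, -0.0459417 , -0.06151113,  0.02367966, -0.00573756,
        0.00557589]), 'tau': array([ 1.84169883e-03, -3.40184712e+01, -3.02423537e+01,  7.21491594e-02,
        3.30335274e-02, -1.63319296e-04]), 'eef_pos': array([ 0.17122887, -0.52209464,  0.20432196]), 'tool_rot': array([-1.79876117e+02, -1.23501858e-02,  1.81525148e+01]), 'contact_force': array([-0.3387589 ,  0.67638327, -0.43433668]), 'moment': array([ 0.00094377, -0.01168723, -0.03390362]), 'finger_force': 0.0, 'gripper_width': 0.09388440407824425} -0.0188
scene 361.8315817835964 361.8315817835964 257.03082077237065 193.9014961493068 [0.89836297 0.58677027 0.73605873] [ 48.45113288   0.50498547 139.26342546] ['color', 'range_z', 'fx', 'fy', 'cx', 'cy', 'xyz', 'orientation']
pin 0.93 [313 297  32  16] [0.566 0.338 0.105]
pin 0.87 [282 205  43  10] [0.341 0.061 0.019]
pin 0.76 [366 361  69  25] [0.522 0.497 0.019]
pin 0.67 [243 166  41  25] [ 0.348 -0.168  0.028]

[... 1600 characters left out ...]
66 [135 220  21  19] [0.343 0.405 0.068]
holder 0.62 [304 149  80  78] [ 0.562 -0.138  0.042]
clamp 0.9 [309 143  22  48] [ 0.566 -0.159  0.074]
screwdriver 0.7 [206 193  12  34] [0.42  0.186 0.023]
screwdriver 0.44 [154 159  12  32] [0.553 0.33  0.093]
phone 0.62 [232 107  47  22] [0.714 0.094 0.01 ]
phone 0.25 [160 160  32  53] [0.527 0.32  0.007]
heatsink 0.92 [191 118  23  23] [0.678 0.226 0.009]
heatsink 0.16 [302 146  78  81] [ 0.562 -0.138  0.042]
fan 0.77 [390 208  32  34] [ 0.363 -0.421  0.021]
mouse 0.71 [142 129  24  19] [0.645 0.392 0.023]
mouse 0.71 [159 158  14  37] [0.551 0.33  0.089]
jar 0.74 [133 218  23  18] [0.343 0.405 0.068]
jar 0.25 [143 128  26  23] [0.645 0.391 0.024]
```

View both.

Run:
```python
from h import *
a=cv2.imread('pics/scene0.png');b=cv2.imread('pics/top0.png')
cv2.imwrite('pics/s0b.png',cv2.resize(a,(800,600),interpolation=cv2.INTER_CUBIC))
cv2.imwrite('pics/t0b.png',cv2.resize(b[60:330,90:450],(800,600),interpolation=cv2.INTER_CUBIC))
```

```text
(no output)
```

View pics/s0b.png

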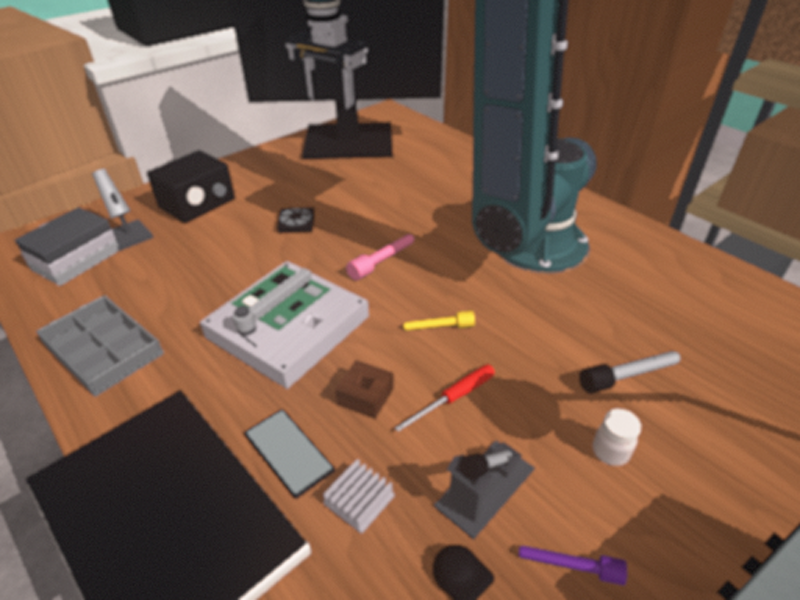

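View pics/t0b.png

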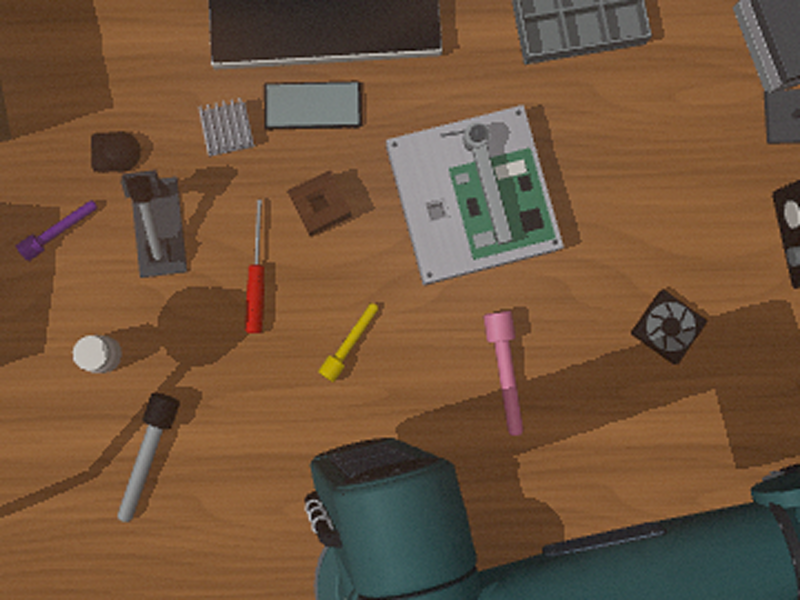

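Scene picture: the steel pin with black knob lies in the rest at scene px (313,297). Look-alikes are a bigger steel/black one at (403,237), pink at (243,166), yellow at (282,205) and purple at (366,361). I choose the one in the rest, because it is not a forbidden colour and is the smaller of the two steel ones. The top picture shows the holder with its hinge near px (305,121), the socket at (286,155) and the stand at (235,153).

```bash
python3 -m inch '[{"turn":[0,0,0],"xyz":[4,-2,-14],"claw":9.4},{"turn":[0,0,0],"xyz":[8,-4,-20],"claw":9.4},{"turn":[0,0,0],"xyz":[42,-27,-20],"claw":9.4},{"turn":[0,0,0],"xyz":[42,-27,-20],"claw":9.4},{"turn":[0,0,0],"xyz":[42,-27,-20],"claw":9.4},{"turn":[0,0,0],"xyz":[42,-27,-20],"claw":9.4},{"turn":[0,0,0],"xyz":[42,-27,-20],"claw":9.4},{"turn":[0,0,0],"xyz":[42,-27,-20],"claw":9.4}]'
python3 - <<'E'
from h import *
s=manip.observe(); print(s['eef_pos'],s['tool_rot'])
T=rot(s['tool_rot']); c=cams.read_camera('wrist'); print((np.array(c['xyz'])-s['eef_pos'])@T, T.T@rot(c['orientation']), c['fx'])
# bare rough estimates from top cloud
z=np.load('top.npz');P=z['P'].reshape(-1,3)
def sel(cx,cy,r,z0,z1): 
    return P[(np.hypot(P[:,0]-cx,P[:,1]-cy)<r)&(P[:,2]>z0)&(P[:,2]<z1)]
q=sel(.56,-.138,.17,.035,.05); print('slab',cv2.minAreaRect(q[:,:2].astype(np.float32)))
q=sel(.57,-.15,.14,.068,.08); print('bar',cv2.minAreaRect(q[:,:2].astype(np.float32)))
q=sel(.6,-.15,.14,.081,.1); print('bolt',q.mean(0),len(q))
q=sel(.557,.087,.06,.035,.05); print('stand',cv2.minAreaRect(q[:,:2].astype(np.float32)))
E
```

```text
t: 1.87
eef_pos: [0.3451, -0.3106, 0.3469]
tool_rot: [179.9, -0.0, 18.1]
contact_force: [0.6, 0.1, 0.3]
gripper_width: 0.094
finger_force: 0.0
[ 0.34513341 -0.31064655  0.34688174] [ 1.79946726e+02 -2.44787775e-02  1.81228113e+01]
[ 0.08185074  0.00020438 -0.18078456] [[ 5.87730979e-04  9.60755040e-01  2.77397562e-01]
 [ 9.99999761e-01 -6.65303200e-04  1.85519163e-04]
 [ 3.62791957e-04  2.77397387e-01 -9.60755202e-01]] 308.7373048743107
slab ((0.5664124488830566, -0.14036843180656433), (0.221623495221138, 0.21101799607276917), 13.010969161987305)
bar ((0.5737770795822144, -0.1552567183971405), (0.17900526523590088, 0.03456424921751022), 10.581735610961914)
bolt [ 0.64010931 -0.14348328  0.08635198] 61
stand ((0.5600318908691406, 0.08738672733306885), (0.07098100334405899, 0.06884869933128357), 25.10764503479004)
```

```bash
python3 -m inch '[{"turn":[0,0,0],"xyz":[29.5,-17.7,5],"claw":9.4},{"turn":[0,0,0],"xyz":[29.5,-17.7,5],"claw":9.4},{"turn":[0,0,0],"xyz":[29.5,-17.7,5],"claw":9.4},{"turn":[0,0,0],"xyz":[29.5,-17.7,5],"claw":9.4},{"turn":[0,0,0],"xyz":[29.5,-17.7,5],"claw":9.4},{"turn":[0,0,0],"xyz":[29.5,-17.7,5],"claw":9.4},{"turn":[0,0,0],"xyz":[29.5,-17.7,5],"claw":9.4},{"turn":[0,0,0],"xyz":[29.5,-17.7,5],"claw":9.4}]'
python3 -m inch '[{"turn":[0,0,0],"xyz":[0,0,0],"claw":9.4},{"turn":[0,0,0],"xyz":[0,0,0],"claw":9.4},{"turn":[0,0,0],"xyz":[0,0,0],"claw":9.4}]'
cat > m.py <<'E'
from h import *
import sys
n=sys.argv[1]
s=manip.observe(); print(s['t'],s['eef_pos'],s['tool_rot'])
c=cams.read_camera('wrist'); P3=cloud(c);np.savez(n+'.npz',P=P3,**c)
cv2.imwrite(f'pics/{n}.png',cv2.resize(c['color'],(800,600),interpolation=cv2.INTER_CUBIC))
P=P3.reshape(-1,3); print('table z',np.median(P[(abs(P[:,2])<.01),2]))
def sel(cx,cy,r,z0,z1): 
    return P[(np.hypot(P[:,0]-cx,P[:,1]-cy)<r)&(P[:,2]>z0)&(P[:,2]<z1)]
def rect(l,q): print(l,len(q),q[:,2].mean().round(4) if len(q) else '',cv2.minAreaRect(q[:,:2].astype(np.float32)) if len(q) else '')
rect('slab',sel(.566,-.14,.17,.034,.046)); rect('bar',sel(.575,-.155,.14,.069,.077))
q=sel(.64,-.143,.03,.08,.1); rect('bolt',q)
rect('stand',sel(.56,.087,.06,.034,.046))
q=P3[...,2]
E
python3 m.py w1
```

```text
t: 2.58
eef_pos: [0.5613, -0.0613, 0.2979]
tool_rot: [180.0, -0.0, 18.2]
contact_force: [0.6, -0.1, -0.2]
gripper_width: 0.0944
finger_force: 0.0
t: 2.83
eef_pos: [0.5601, -0.0633, 0.298]
tool_rot: [180.0, 0.0, 18.2]
contact_force: [-1.1, -0.5, 0.6]
gripper_width: 0.0939
finger_force: 0.0
2.8333 [ 0.5601391  -0.06328837  0.29798874] [1.79980832e+02 4.80030205e-02 1.81658450e+01]
table z 0.001335147522567165
slab 17985 0.042 ((0.5673156976699829, -0.1376383900642395), (0.22045817971229553, 0.21047978103160858), 13.31360149383545)
bar 1553 0.0749 ((0.575170636177063, -0.15513069927692413), (0.17673279345035553, 0.02681739255785942), 16.321426391601562)
bolt 538 0.0852 ((0.6448211073875427, -0.1391477733850479), (0.034613240510225296, 0.034996554255485535), 18.29426383972168)
stand 2461 0.0411 ((0.5608165264129639, 0.09056289494037628), (0.07001634687185287, 0.07110616564750671), 24.46950912475586)
```

View pics/w1.png

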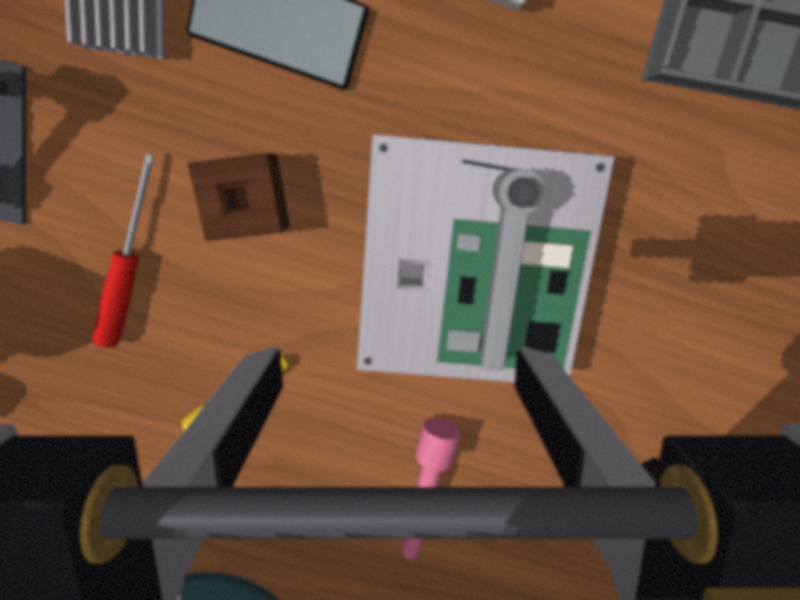

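The wrist picture shows the stand hole at (234,198), the socket at (412,272) and the hinge bolt at (523,190), all in 800x600 pixels. The slab size and the heights agree with the text.

```bash
python3 -m inch '[{"turn":[0,0,0],"xyz":[10.7,-35.7,-3],"claw":9.4},{"turn":[0,0,0],"xyz":[10.7,-35.7,-3],"claw":9.4},{"turn":[0,0,0],"xyz":[10.7,-35.7,-3],"claw":9.4},{"turn":[0,0,0],"xyz":[10.7,-35.7,-3],"claw":9.4},{"turn":[0,0,0],"xyz":[10.7,-35.7,-3],"claw":9.4},{"turn":[0,0,0],"xyz":[10.7,-35.7,-3],"claw":9.4},{"turn":[0,0,0],"xyz":[10.7,-35.7,-3],"claw":9.4},{"turn":[0,0,0],"xyz":[10.7,-35.7,-3],"claw":9.4}]'
python3 -m inch '[{"turn":[0,0,0],"xyz":[10.7,0,0],"claw":9.4}]' >/dev/null --help 2>/dev/null
python3 - <<'E'
from h import *
z=np.load('w1.npz'); P3=z['P']; g=cv2.cvtColor(z['color'],cv2.COLOR_BGR2GRAY)
def plane(u,v,h):
    d=rot(z['orientation'])@np.array([(u-z['cx'])/z['fx'],-(v-z['cy'])/z['fy'],-1]); o=z['xyz']; return o+d*(h-o[2])/d[2]
for n,(u,v),h in [('socket',(264,174),.04),('stand',(149.5,127),.04)]:
    p=plane(u,v,h); D=(np.hypot(P3[...,0]-p[0],P3[...,1]-p[1])<.025)&(P3[...,2]<.034)
    q=P3[D]; print(n,p.round(4),len(q),cv2.minAreaRect(q[:,:2].astype(np.float32)) if len(q)>4 else '')
    u0,v0=int(u),int(v); print(g[v0-12:v0+13,u0-12:u0+13:1])
Hc=np.array([.5673,-.1376]);a=np.radians(13.31);A=np.array([[np.cos(a),-np.sin(a)],[np.sin(a),np.cos(a)]])
hg=np.array([.6448,-.1391]); so=plane(264,174,.04)[:2]
print('hinge in holder',A.T@(hg-Hc),'socket',A.T@(so-Hc), np.linalg.norm(so-hg), 'ang',np.arctan2(*(A.T@(so-hg))[::-1]))
s=manip.observe();print(s['t'],s['eef_pos'])
E
```

```text
t: 3.55
eef_pos: [0.5518, 0.269, 0.3266]
tool_rot: [180.0, -0.1, 18.0]
contact_force: [1.4, 0.2, 0.1]
gripper_width: 0.0941
finger_force: 0.0
socket [ 0.5458 -0.0825  0.04  ] 189 ((0.5425870418548584, -0.08298394083976746), (0.01936524175107479, 0.020724080502986908), 13.458505630493164)
[[175 175 179 176 178 180 179 179 178 175 175 174 178 176 176 178 180 180
  180 178 177 176 178 177 178]
 [174 176 177 177 177 176 181 180 178 173 176 175 176 178 178 178 179 178
  179 179 177 176 176 178 180]
 [175 176 174 173 171 173 177 175 174 173 174 175 175 177 178 179 178 179
  176 178 175 176 179 179 181]
 [176 174 172 164 158 160 162 163 166 162 166 168 169 170 171 174 175 177
  177 177 175 175 175 178 180]
 [173 173 168 151 141 141 142 143 145 148 149 154 154 157 159 163 164 167
  169 168 170 171 174 176 176]
 [175 172 162 141 127 126 131 133 132 133 135 139 142 145 149 150 153 154
  156 161 162 162 166 170 178]
 [176 172 159 139 124 124 124 124 125 127 127 132 132 139 142 143 146 146
  150 156 158 157 159 167 174]
 [173 171 159 135 124 124 122 122 122 122 124 124 126 127 131 132 132 132
  
[... 3416 characters left out ...]
8 43 38 36 28 31 31 28 32 32 38 39 42 43 45 43 45 48 55
  56]
 [67 65 62 60 57 50 42 40 35 37 37 37 38 39 42 45 46 47 50 51 55 55 50 55
  55]
 [65 64 57 59 58 50 46 38 36 43 39 43 47 46 48 49 50 52 50 57 55 55 54 54
  57]
 [62 62 61 57 56 51 43 44 44 47 46 50 53 53 54 54 55 59 53 57 56 59 55 58
  63]
 [56 63 58 58 56 53 46 45 49 52 52 55 54 51 57 56 57 59 58 58 59 59 61 61
  61]
 [59 55 60 57 55 54 53 50 55 58 54 55 54 57 57 61 59 59 62 61 58 62 62 58
  59]
 [57 60 55 58 56 54 56 56 56 55 58 56 60 56 58 61 54 58 60 57 58 58 60 61
  59]]
hinge in holder [ 0.07507292 -0.01930173] socket [-0.00827002  0.05861798] 0.11409437042527357 ang 2.3898116306478334
3.55 [0.55177218 0.26899218 0.32655891]
```

```bash
python3 -m inch '[{"turn":[0,0,0],"xyz":[1.5,-4,0],"claw":9.4},{"turn":[0,0,0],"xyz":[1.5,-4,0],"claw":9.4},{"turn":[0,0,0],"xyz":[1.5,-4,0],"claw":9.4},{"turn":[0,0,0],"xyz":[1.5,-4,0],"claw":9.4},{"turn":[0,0,0],"xyz":[1.5,-4,0],"claw":9.4}]'
python3 - <<'E'
from h import *
s=manip.observe(); print(s['t'],s['eef_pos'],s['tool_rot'])
c=cams.read_camera('wrist'); P=cloud(c);np.savez('w2.npz',P=P,**c)
for d in cams.outline_of('wrist','pin')[:4]:
    m=d['region']; q=P[m&(c['range_z']>0)]; print(d['conf'],np.round(d['box']),len(q),np.median(q,0))
for d in cams.outline_of('wrist','rest')[:2]: print('rest',d['conf'],np.round(d['box'])); b=d['box'] if d['conf']>.5 else b
ds=cams.outline_of('wrist','pin'); 
x0=int(max(0,b[0]-70));y0=int(max(0,b[1]-60)); cr=c['color'][y0:y0+120,x0:x0+140].copy(); print('crop',x0,y0)
cv2.imwrite('pics/w2c.png',cv2.resize(cr,None,fx=5,fy=5,interpolation=cv2.INTER_CUBIC))
E
```

```text
t: 3.97
eef_pos: [0.5541, 0.3096, 0.3258]
tool_rot: [180.0, -0.1, 18.0]
contact_force: [0.1, 0.1, 1.4]
gripper_width: 0.094
finger_force: 0.0
3.9667 [0.55414353 0.30956963 0.32577359] [ 1.79969330e+02 -6.83068785e-02  1.79730781e+01]
0.91 [238. 165.  26.  68.] 1009 [0.56181669 0.33554564 0.10535391]
0.68 [179. 325.  70.  72.] 769 [0.27091363 0.33738244 0.02640502]
0.68 [144. 136.  78.  38.] 970 [0.52425964 0.49311568 0.02111498]
0.59 [341. 303.  29.  17.] 245 [0.34046955 0.06711053 0.01956113]
rest 0.79 [240. 160.  62.  92.]
crop 169 99
```

View pics/w2c.png

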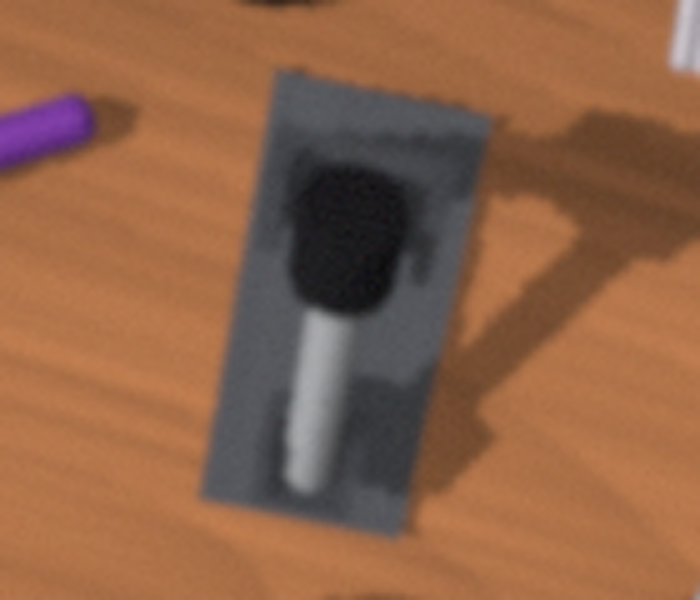

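The crop shows the steel pin with the black knob lying in the rest: foot end at full-image px (230,196), shank/knob joint at (234,161). This confirms the choice.

```bash
cat > pf.py <<'E'
from h import *
from scipy.optimize import least_squares
z=np.load('w2.npz');P=z['P'];g=cv2.cvtColor(z['color'],cv2.COLOR_BGR2GRAY)
v,u=np.mgrid[0:384,0:512]
near=(abs(u-235)<20)&(v>125)&(v<202)
sh=near&(g>105)&(P[...,2]>.03)&(cv2.cvtColor(z['color'],cv2.COLOR_BGR2HSV)[...,1]<60)
q=P[sh]; print(len(q),q.min(0),q.max(0))
up=np.array([0,0,1])
def ax(p): 
    return np.array([np.cos(p[0])*np.cos(np.radians(40)),np.sin(p[0])*np.cos(np.radians(40)),np.sin(np.radians(40))])
def res(p):
    a=ax(p); n=np.array([-np.sin(p[0]),np.cos(p[0]),0]); c0=np.array([q[:,0].mean(),p[1],p[2]])
    d=q-c0; d=d-np.outer(d@a,a); return np.linalg.norm(d,axis=1)-.008
r=least_squares(res,[np.radians(15),q[:,1].mean(),q[:,2].mean()],loss='soft_l1',f_scale=.001)
p=r.x; a=ax(p); c0=np.array([q[:,0].mean(),p[1],p[2]]); print('yaw',np.degrees(p[0]),'rms',np.sqrt((res(p)**2).mean()))
s=(q-c0)@a; print('s pct',np.percentile(s,[1,3,97,99]))
# along position from image: top-ridge junction shank/knob at s=100
nrm=np.cross(a,np.cross(up,a)); nrm=nrm/np.linalg.norm(nrm); nrm*=np.sign(nrm[2])
for t in np.arange(-.07,.08,.01): print(round(t,2),proj(z,c0+a*t).round(1),proj(z,c0+a*t+.008*nrm).round(1),end=' | ')
print(c0,a)
cc=(P[near&(g<45)&(P[...,2]>.07)]); e=cc-c0; sk=e@a; rk=np.linalg.norm(e-np.outer(sk,a),axis=1); k=rk<.02; print('knob s',np.percentile(sk[k],[1,3,97,99]))
E
python3 pf.py
```

```text
289 [0.48096134 0.32550863 0.03352832] [0.54934335 0.34286214 0.09411409]
yaw 5.905248460335745 rms 0.0004585645983650398
s pct [-0.04091745 -0.03887555  0.04352183  0.04485562]
-0.07 [228.4 201. ] [227.5 205. ] | -0.06 [228.9 197.9] [228. 202.] | -0.05 [229.5 194.7] [228.6 198.8] | -0.04 [230.1 191.4] [229.2 195.5] | -0.03 [230.7 188. ] [229.7 192.1] | -0.02 [231.3 184.4] [230.4 188.6] | -0.01 [231.9 180.8] [231. 185.] | 0.0 [232.6 177. ] [231.7 181.2] | 0.01 [233.3 173. ] [232.3 177.3] | 0.02 [234.  168.9] [233.  173.3] | 0.03 [234.7 164.7] [233.8 169.1] | 0.04 [235.5 160.3] [234.5 164.7] | 0.05 [236.3 155.7] [235.3 160.2] | 0.06 [237.2 151. ] [236.1 155.5] | 0.07 [238. 146.] [237.  150.6] | 0.08 [238.9 140.9] [237.9 145.4] | [0.51902137 0.33274091 0.05661464] [0.76197935 0.07881345 0.64278761]
knob s [0.05834124 0.05984081 0.0849515  0.08534326]
```

```bash
cat >> h.py <<'E'
def tool(yaw,lean): # lean>0: body top leans towards +h (tips back); R
    return R.from_euler('z',yaw,degrees=True).as_matrix()@R.from_euler('y',lean,degrees=True).as_matrix()@np.diag([1.,-1,-1])
def tcp(g,Rt): return np.array(g)+Rt@[0,0,.0188]
E
python3 - <<'E'
from h import *
z=np.load('w2.npz');P=z['P'].reshape(-1,3);hsv=cv2.cvtColor(z['color'],cv2.COLOR_BGR2HSV).reshape(-1,3)
m=(np.hypot(P[:,0]-.54,P[:,1]-.335)<.12)&(hsv[:,1]<70)&(P[:,2]<.02)
q=P[m]; print('rest base',len(q),q[:,2].mean(),cv2.minAreaRect(q[:,:2].astype(np.float32)))
m=(np.hypot(P[:,0]-.54,P[:,1]-.335)<.1)&(P[:,2]>.02)
print('rest up',cv2.minAreaRect(P[m][:,:2].astype(np.float32)))
Rt=tool(7,10); print(Rt[:,2])
g=np.array([.529,.3338,.0645])
for dz in (.07,0): print(dz,delta(tcp(g+[0,0,dz],Rt),Rt))
print(Rt.T@[0,0,-7],Rt.T@[0,0,10])
E
```

```text
rest base 1935 0.007722759483116277 ((0.5559985637664795, 0.34262990951538086), (0.20089662075042725, 0.10186585783958435), 21.202526092529297)
rest up ((0.5522414445877075, 0.32298028469085693), (0.1614648401737213, 0.1356595754623413), 0.27639859914779663)
[-0.17235383 -0.02116239 -0.98480775]
0.07 (array([-1.98, -3.07, 20.95]), array([  0.96, -10.02,  10.99]))
0 (array([-1.99, -3.07, 27.95]), array([  0.96, -10.02,  10.99]))
[1.21553724 0.         6.89365427] [-1.73648178  0.         -9.84807753]
```

```bash
python3 -m inch '[{"turn":[1,-10,11],"xyz":[-2,-3.1,21],"claw":8},{"turn":[1,-10,11],"xyz":[-2,-3.1,21],"claw":8},{"turn":[1,-10,11],"xyz":[-2,-3.1,21],"claw":8},{"turn":[1,-10,11],"xyz":[-2,-3.1,21],"claw":8},{"turn":[1,-10,11],"xyz":[-2,-3.1,21],"claw":8},{"turn":[1,-10,11],"xyz":[-2,-3.1,21],"claw":8},{"turn":[1,-10,11],"xyz":[-2,-3.1,21],"claw":8},{"turn":[1,-10,11],"xyz":[-2,-3.1,21],"claw":8}]'
python3 - <<'E'
from h import *
Rt=tool(7,10); g=np.array([.529,.3338,.0645])
print(delta(tcp(g,Rt),Rt))
c=cams.read_camera('wrist'); np.savez('w3.npz',P=cloud(c),**c)
f=np.array([.4847,.3292,.0265]); a=np.array([.762,.0788,.6428]); im=c['color'].copy()
for s in (0,.058,.1,.13):
    p=proj(c,f+a*s); print(s,p); cv2.circle(im,tuple(int(round(x)) for x in p),2,(0,0,255),-1)
cv2.imwrite('pics/w3.png',cv2.resize(im,(800,600)))
E
```

```text
t: 4.83
eef_pos: [0.5263, 0.3351, 0.1173]
tool_rot: [-179.9, 9.8, 7.1]
contact_force: [0.6, 1.2, 1.2]
gripper_width: 0.0798
finger_force: 0.0
(array([1.15, 0.17, 7.04]), array([-0.06, -0.15,  0.1 ]))
0 [255.5560521  218.08144417]
0.058 [256.84401904 194.07097162]
0.1 [258.19194683 168.94269976]
0.13 [259.51098626 144.35296911]
```

View pics/w3.png

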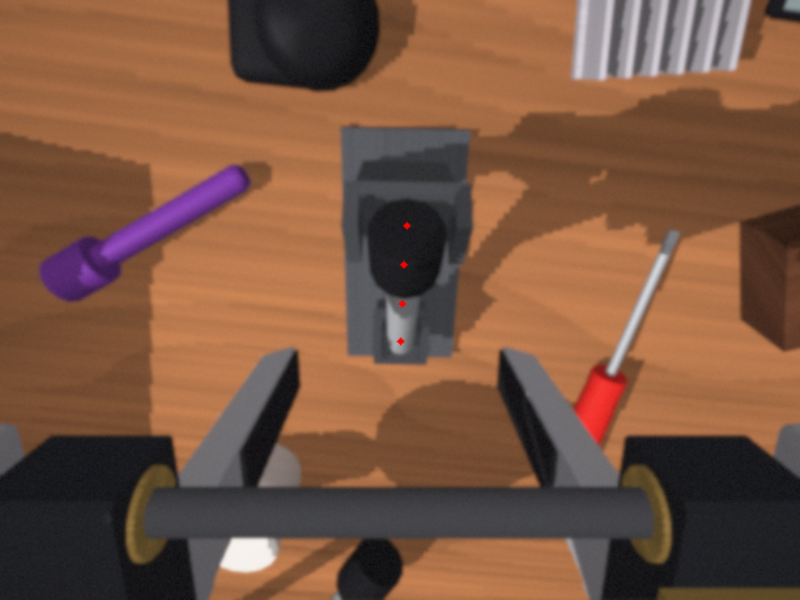

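The picture shows the projected axis points on the pin's shank and knob (406,225–340), with the rest upright in view. The yaw is good.

```bash
python3 -m inch '[{"turn":[0,0,0],"xyz":[0.6,0.15,3.5],"claw":8},{"turn":[0,0,0],"xyz":[1.1,0.15,6],"claw":8},{"turn":[0,0,0],"xyz":[1.15,0.15,7],"claw":8},{"turn":[0,0,0],"xyz":[1.15,0.15,7],"claw":8}]' 
python3 -m inch '[{"turn":[0,0,0],"xyz":[0,0,0],"claw":0},{"turn":[0,0,0],"xyz":[0,0,0],"claw":0},{"turn":[0,0,0],"xyz":[0,0,0],"claw":0},{"turn":[0,0,0],"xyz":[0,0,0],"claw":0},{"turn":[0,0,0],"xyz":[0,0,0],"claw":0},{"turn":[0,0,0],"xyz":[0,0,0],"claw":0},{"turn":[0,0,0],"xyz":[0,0,0],"claw":0},{"turn":[0,0,0],"xyz":[0,0,0],"claw":0}]' 30
```

```text
t: 5.22
eef_pos: [0.5244, 0.3332, 0.044]
tool_rot: [-180.0, 10.1, 7.1]
contact_force: [-0.3, -1.2, -0.1]
gripper_width: 0.0798
finger_force: 0.0
t: 5.88
eef_pos: [0.5242, 0.3335, 0.0439]
tool_rot: [-180.0, 10.0, 7.1]
contact_force: [0.1, 1.0, -0.5]
gripper_width: 0.0301
finger_force: 0.0
```

```bash
python3 -m inch '[{"turn":[0,0,0],"xyz":[0,0,0],"claw":0},{"turn":[0,0,0],"xyz":[0,0,0],"claw":0},{"turn":[0,0,0],"xyz":[0,0,0],"claw":0},{"turn":[0,0,0],"xyz":[0,0,0],"claw":0},{"turn":[0,0,0],"xyz":[0,0,0],"claw":0},{"turn":[0,0,0],"xyz":[0,0,0],"claw":0}]' 30
```

```text
t: 6.38
eef_pos: [0.5242, 0.3334, 0.0438]
tool_rot: [-180.0, 10.0, 7.1]
contact_force: [-0.7, -1.3, -0.0]
gripper_width: 0.0151
finger_force: 30.0
```

```bash
python3 -m inch '[{"turn":[0,0,0],"xyz":[-0.5,0,-3],"claw":0},{"turn":[0,0,0],"xyz":[-1.2,0,-6.9],"claw":0},{"turn":[0,0,0],"xyz":[-1.9,0,-10.8],"claw":0},{"turn":[0,0,0],"xyz":[-2.6,0,-14.8],"claw":0},{"turn":[0,0,0],"xyz":[-2.6,0,-14.8],"claw":0}]'
python3 - <<'E'
from h import *
Rt=tool(7,-40); s=manip.observe(); print(s['gripper_width'])
g=s['eef_pos']+rot(s['tool_rot'])@[0,0,-.0188]
print('grip',g,delta(tcp(g,Rt),Rt))
st=np.array([.5598,.0912])
print(delta(tcp([*st,.04+.058+.05],Rt),Rt))
E
```

```text
t: 6.8
eef_pos: [0.5277, 0.3352, 0.2048]
tool_rot: [-179.6, 9.1, 7.2]
contact_force: [0.2, 0.8, 0.5]
gripper_width: 0.0155
finger_force: 30.0
0.01545156804117064
grip [0.53061872 0.33547984 0.22332615] (array([ 1.42,  0.01, -0.65]), array([-4.000e-01,  4.909e+01,  4.000e-02]))
(array([ 2.45, 24.66,  6.66]), array([-4.000e-01,  4.909e+01,  4.000e-02]))
```

```bash
python3 -m inch '[{"turn":[0,49,0],"xyz":[1.4,6,-0.6],"claw":0},{"turn":[0,49,0],"xyz":[1.8,12,1],"claw":0},{"turn":[0,49,0],"xyz":[2.4,24.7,6.7],"claw":0},{"turn":[0,49,0],"xyz":[2.4,24.7,6.7],"claw":0},{"turn":[0,49,0],"xyz":[2.4,24.7,6.7],"claw":0},{"turn":[0,49,0],"xyz":[2.4,24.7,6.7],"claw":0},{"turn":[0,49,0],"xyz":[2.4,24.7,6.7],"claw":0},{"turn":[0,49,0],"xyz":[2.4,24.7,6.7],"claw":0}]'
python3 -m inch '[{"turn":[0,0,0],"xyz":[0,0,0],"claw":0},{"turn":[0,0,0],"xyz":[0,0,0],"claw":0},{"turn":[0,0,0],"xyz":[0,0,0],"claw":0}]'
python3 - <<'E'
from h import *
Rt=tool(7,-40)
print(delta(tcp([.5598,.0912,.04+.058+.05],Rt),Rt))
ims=[]
for n in ('scene','top'):
    c=cams.read_camera(n); np.savez(n+'2.npz',P=cloud(c),**c)
    u,v=proj(c,[.56,.091,.12]).astype(int); ims.append(cv2.resize(c['color'][v-45:v+45,u-30:u+30],(400,600),interpolation=cv2.INTER_CUBIC)); print(n,u,v)
cv2.imwrite('pics/up.png',np.hstack(ims))
E
```

```text
t: 7.47
eef_pos: [0.5549, 0.0868, 0.1082]
tool_rot: [-179.8, -37.7, 6.8]
contact_force: [-2.1, -0.3, -6.2]
gripper_width: 0.0157
finger_force: 30.0
t: 7.72
eef_pos: [0.5709, 0.0912, 0.1296]
tool_rot: [-180.0, -39.4, 7.2]
contact_force: [1.0, 0.8, -0.6]
gripper_width: 0.0153
finger_force: 30.0
(array([ 0.33, -0.14, -0.24]), array([-0.14,  0.62,  0.17]))
scene 230 221
top 230 145
```

View pics/up.png

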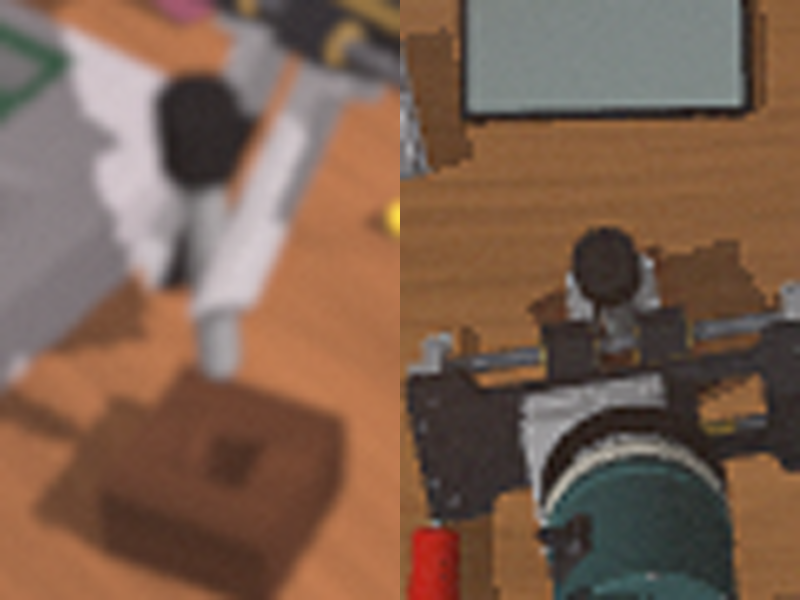

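The pin hangs over the stand with the knob up: foot at (220,370) and hole at (235,455) in the left half. I'll check its tilt numerically.

Run:
```python
from h import *
a=np.load('scene2.npz'); 
for z in (.09,.155,.19,.22): p=proj(a,np.array([.56,.091,z])); print(z,((p-[200,176])*400/60).round())
t=np.load('top2.npz'); 
for n,c,r in (('top',t,.05),('scene',a,.05)):
    P=c['P'].reshape(-1,3); g=c['color'].reshape(-1,3).max(1)
    m=(np.hypot(P[:,0]-.565,P[:,1]-.09)<r)&(P[:,2]>.18)&(g<70)&(P[:,2]<.24); q=P[m]; print(n,len(q),q.min(0),q.max(0),np.median(q,0))
    m=m&(P[:,2]>P[m][:,2].max()-.012); print('topface',P[m].mean(0),m.sum())
P=a['P'].reshape(-1,3)
m=(np.hypot(P[:,0]-.565,P[:,1]-.09)<.04)&(P[:,2]>.08)&(P[:,2]<.115); q=P[m]
print('foot',len(q),q.min(0),q.max(0),q.mean(0))
```

```text
0.09 [211. 363.]
0.155 [200. 234.]
0.19 [194. 160.]
0.22 [189.  92.]
top 130 [0.5158446  0.05652131 0.18142467] [0.57315191 0.11264198 0.23949345] [0.55097892 0.08782832 0.21701841]
topface [0.52657385 0.0854541  0.23530709] 32
scene 230 [0.51887628 0.05716702 0.18914368] [0.57132596 0.11283974 0.23999946] [0.5575629  0.09783007 0.21576255]
topface [0.52542885 0.08719882 0.23536128] 66
foot 46 [0.54927348 0.08835921 0.08613437] [0.56334254 0.0990724  0.11498862] [0.55840886 0.09466737 0.10241813]
```

```bash
python3 -m inch '[{"turn":[0,0.5,0],"xyz":[-1.2,-0.2,1.5],"claw":0},{"turn":[0,0.5,0],"xyz":[-2.4,-0.2,2.9],"claw":0},{"turn":[0,0.5,0],"xyz":[-2.9,-0.2,3.5],"claw":0},{"turn":[0,0.5,0],"xyz":[-3.2,-0.2,3.8],"claw":0},{"turn":[0,0.5,0],"xyz":[-3.5,-0.2,4.2],"claw":0},{"turn":[0,0.5,0],"xyz":[-3.5,-0.2,4.2],"claw":0}]'
python3 -m inch '[{"turn":[0,0,0],"xyz":[-0.4,0,0.5],"claw":0},{"turn":[0,0,0],"xyz":[-0.8,0,1],"claw":0},{"turn":[0,0,0],"xyz":[-1.2,0,1.4],"claw":0},{"turn":[0,0,0],"xyz":[-1.2,0,1.4],"claw":0}]'
python3 -c "
from h import *
print(delta([0,0,0],tool(7,-40))[1],manip.observe()['moment'])"
```

```text
t: 8.32
eef_pos: [0.5696, 0.0923, 0.073]
tool_rot: [180.0, -39.9, 7.2]
contact_force: [5.3, 0.6, -0.3]
gripper_width: 0.0159
finger_force: 30.0
t: 8.65
eef_pos: [0.5689, 0.0921, 0.0538]
tool_rot: [-180.0, -39.9, 7.1]
contact_force: [8.0, 2.0, -0.5]
gripper_width: 0.0152
finger_force: 30.0
[-0.07  0.07  0.06] [ 0.21590276 -1.2195926  -0.05570876]
```

```bash
python3 -m inch '[{"turn":[0,0,0],"xyz":[0.23,0,0.19],"claw":0},{"turn":[0,0,0],"xyz":[0.1,0,0.35],"claw":0},{"turn":[0,0,0],"xyz":[0.1,0,0.35],"claw":0}]'
python3 -c "
from h import *
s=manip.observe(); print(s['contact_force'],s['moment'],s['eef_pos'])"
```

```text
t: 8.9
eef_pos: [0.5694, 0.0922, 0.0491]
tool_rot: [-180.0, -39.6, 7.1]
contact_force: [6.6, 0.1, -0.4]
gripper_width: 0.0154
finger_force: 30.0
[ 6.56117662  0.07243388 -0.37586756] [-0.02074071 -0.75790323 -0.07674417] [0.56940499 0.09218785 0.04906541]
```

```bash
python3 -m inch '[{"turn":[0,0,0],"xyz":[0.15,0,0.1],"claw":5},{"turn":[0,0,0],"xyz":[0.15,0,0.1],"claw":5},{"turn":[0,0,0],"xyz":[0.15,0,0.1],"claw":5},{"turn":[0,0,0],"xyz":[0.15,0,0.1],"claw":5},{"turn":[0,0,0],"xyz":[0.15,0,0.1],"claw":5},{"turn":[0,0,0],"xyz":[0.15,0,0.1],"claw":5}]'
python3 -m inch '[{"turn":[0,0,0],"xyz":[0,0,-2],"claw":9},{"turn":[0,0,0],"xyz":[0,0,-6],"claw":9},{"turn":[0,0,0],"xyz":[0,0,-10],"claw":9},{"turn":[0,0,0],"xyz":[0,0,-14],"claw":9},{"turn":[0,0,0],"xyz":[0,0,-18],"claw":9},{"turn":[0,0,0],"xyz":[0,0,-18],"claw":9}]'
cat > kn.py <<'E'
from h import *
import sys
cx,cy=float(sys.argv[1]),float(sys.argv[2])
for n in ('top','scene','wrist'):
    c=cams.read_camera(n); P=cloud(c)
    u,v=proj(c,[cx,cy,.10]); print(n,u.round(),v.round())
    g=c['color'].max(2); m=(np.hypot(P[...,0]-cx,P[...,1]-cy)<.04)&(P[...,2]>.1)&(P[...,2]<.16)&(g<80); q=P[m]
    if len(q): 
        t=q[q[:,2]>np.percentile(q[:,2],95)-.006]; print(len(q),'zmax',q[:,2].max(),'topface',cv2.minEnclosingCircle(t[:,:2].astype(np.float32)),t.mean(0))
    if n=='wrist': cv2.imwrite('pics/%s.png'%sys.argv[3],c['color'])
E
python3 kn.py .56 .091 w4; python3 -c "
from h import *
Rt=tool(10,0)
print(delta([.56,.091,.2],Rt))"
```

```text
t: 9.4
eef_pos: [0.5698, 0.0924, 0.0483]
tool_rot: [-180.0, -39.4, 7.1]
contact_force: [0.0, 0.8, 0.7]
gripper_width: 0.0492
finger_force: 0.0
t: 9.9
eef_pos: [0.4576, 0.078, 0.1989]
tool_rot: [179.8, -40.5, 7.2]
contact_force: [0.8, -0.9, 0.5]
gripper_width: 0.0867
finger_force: 0.0
top 231.0 146.0
87 zmax 0.14369831909198427 topface ((0.5583570003509521, 0.08780908584594727), 0.01494414359331131) [0.55738788 0.08736681 0.1368406 ]
scene 231.0 228.0
138 zmax 0.13828982688635338 topface ((0.5595511198043823, 0.09354032576084137), 0.013306909240782261) [0.56097876 0.09454495 0.13598259]
wrist 255.0 163.0
989 zmax 0.14014504029893746 topface ((0.5583562254905701, 0.09109631925821304), 0.01433937344700098) [0.55729213 0.09085719 0.13753505]
(array([ 8.79, -0.  ,  5.73]), array([  0.98, -39.52,  -2.77]))
```

View pics/w4.png

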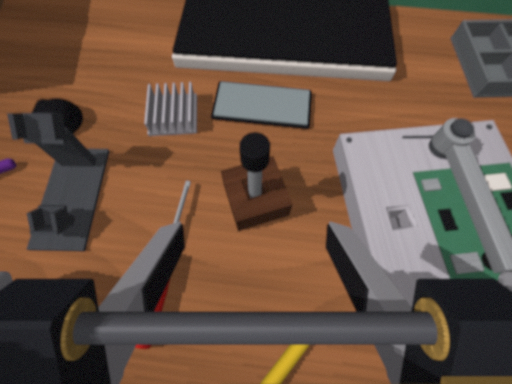

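The wrist picture shows the pin standing upright in the stand (knob at 255,150) and the rest empty. Its top is at 136 mm, as it must be when fully in.

```bash
python3 -c "
from h import *
s=manip.observe();print(s['joints'].round(1))
Rt=tool(-25,0)
print(delta([.5595,.0912,.19],Rt))"
```

```text
[ -1.5 -37.6 121.8   6.6  56.7  79.7]
(array([ 8.12, -0.03,  6.47]), array([-11.09, -38.47,  30.81]))
```

```bash
python3 -m inch '[{"turn":[-11.1,-38.5,30.8],"xyz":[2,0,-2],"claw":8},{"turn":[-11.1,-38.5,30.8],"xyz":[3,0,-1],"claw":8},{"turn":[-11.1,-38.5,30.8],"xyz":[5,0,2],"claw":8},{"turn":[-11.1,-38.5,30.8],"xyz":[8.1,0,6.5],"claw":8},{"turn":[-11.1,-38.5,30.8],"xyz":[8.1,0,6.5],"claw":8},{"turn":[-11.1,-38.5,30.8],"xyz":[8.1,0,6.5],"claw":8},{"turn":[-11.1,-38.5,30.8],"xyz":[8.1,0,6.5],"claw":8},{"turn":[-11.1,-38.5,30.8],"xyz":[8.1,0,6.5],"claw":8}]'
python3 -m inch '[{"turn":[0,0,0],"xyz":[0,0,0],"claw":8},{"turn":[0,0,0],"xyz":[0,0,0],"claw":8},{"turn":[0,0,0],"xyz":[0,0,0],"claw":8}]'
python3 -c "
from h import *
Rt=tool(-25,0);print(manip.observe()['joints'].round(1))
print(delta([.5595,.0912,.104],Rt))"
```

```text
t: 10.72
eef_pos: [0.5616, 0.0906, 0.1826]
tool_rot: [179.6, 0.7, -25.1]
contact_force: [-0.1, -0.6, 0.0]
gripper_width: 0.0802
finger_force: 0.0
t: 10.97
eef_pos: [0.5587, 0.0911, 0.1885]
tool_rot: [179.9, 0.1, -24.9]
contact_force: [-1.0, -0.0, 0.1]
gripper_width: 0.0798
finger_force: 0.0
[  3.5   7.4  77.9  -0.   94.9 118.4]
(array([ 0.08, -0.05,  8.45]), array([0.06, 0.09, 0.08]))
```

```bash
python3 -m inch '[{"turn":[0,0,0],"xyz":[0.1,0,4],"claw":8},{"turn":[0,0,0],"xyz":[0.1,0,7],"claw":8},{"turn":[0,0,0],"xyz":[0.1,0,8.5],"claw":4.5},{"turn":[0,0,0],"xyz":[0.1,0,8.5],"claw":3},{"turn":[0,0,0],"xyz":[0.1,0,8.5],"claw":0},{"turn":[0,0,0],"xyz":[0.1,0,8.5],"claw":0},{"turn":[0,0,0],"xyz":[0.1,0,8.5],"claw":0},{"turn":[0,0,0],"xyz":[0.1,0,8.5],"claw":0}]' 60
python3 -m inch '[{"turn":[0,0,0],"xyz":[0,0,0],"claw":0},{"turn":[0,0,0],"xyz":[0,0,0],"claw":0},{"turn":[0,0,0],"xyz":[0,0,0],"claw":0},{"turn":[0,0,0],"xyz":[0,0,0],"claw":0},{"turn":[0,0,0],"xyz":[0,0,0],"claw":0}]'
```

```text
t: 11.63
eef_pos: [0.5617, 0.0907, 0.1066]
tool_rot: [-179.9, -0.1, -25.0]
contact_force: [0.0, 0.7, 0.7]
gripper_width: 0.0437
finger_force: 0.0
t: 12.05
eef_pos: [0.5611, 0.0904, 0.1051]
tool_rot: [180.0, -0.0, -25.0]
contact_force: [-0.5, -0.2, 5.4]
gripper_width: 0.0291
finger_force: 60.0
```

```bash
cat > arc.py <<'E'
from h import *
import sys
hg=np.array([.6448,-.1391]);a=np.radians(13.31);A=np.array([[np.cos(a),-np.sin(a)],[np.sin(a),np.cos(a)]])
def pt(phi,r=.116): return hg+A@[-r*np.cos(phi),r*np.sin(phi)]
def show(phis,z):
    for f in phis: print(f,pt(f).round(4),*delta([*pt(f),z],tool(-25,0)))
if __name__=='__main__':
    s=manip.observe(); print(s['eef_pos'],s['tool_rot'],s['gripper_width'],s['contact_force'])
    show(eval(sys.argv[1]),float(sys.argv[2]))
E
python3 -m inch '[{"turn":[0,0,0],"xyz":[0,0,-2.5],"claw":0},{"turn":[0,0,0],"xyz":[0,0,-5],"claw":0},{"turn":[0,0,0],"xyz":[0,0,-8],"claw":0},{"turn":[0,0,0],"xyz":[0,0,-11],"claw":0},{"turn":[0,0,0],"xyz":[0,0,-11],"claw":0},{"turn":[0,0,0],"xyz":[0,0,-11],"claw":0}]'
python3 arc.py '[-.3]' .215; python3 -c "
from h import *
print(manip.observe()['moment'])"
```

```text
t: 12.55
eef_pos: [0.5616, 0.0907, 0.2155]
tool_rot: [-179.9, -0.1, -25.0]
contact_force: [0.5, 0.2, -2.7]
gripper_width: 0.0291
finger_force: 60.0
[0.56163138 0.09074417 0.21548911] [-1.79938722e+02 -8.05423223e-02 -2.49792397e+01] 0.02912692894092542 [ 0.52379085  0.16514472 -2.65992336]
-0.3 [ 0.5448 -0.198 ] [10.67 26.88  0.04] [-0.06 -0.08  0.02]
[ 0.05947652  0.05934526 -0.00899272]
```

```bash
python3 -m inch '[{"turn":[0,0,0],"xyz":[1,3,0],"claw":0},{"turn":[0,0,0],"xyz":[10.7,26.9,0],"claw":0},{"turn":[0,0,0],"xyz":[10.7,26.9,0],"claw":0},{"turn":[0,0,0],"xyz":[10.7,26.9,0],"claw":0},{"turn":[0,0,0],"xyz":[10.7,26.9,0],"claw":0},{"turn":[0,0,0],"xyz":[10.7,26.9,0],"claw":0},{"turn":[0,0,0],"xyz":[10.7,26.9,0],"claw":0},{"turn":[0,0,0],"xyz":[10.7,26.9,0],"claw":0}]'
python3 -m inch '[{"turn":[0,0,0],"xyz":[0,0,0],"claw":0},{"turn":[0,0,0],"xyz":[0,0,0],"claw":0},{"turn":[0,0,0],"xyz":[0,0,0],"claw":0},{"turn":[0,0,0],"xyz":[0,0,0],"claw":0}]'
python3 arc.py '[-.3]' .147
python3 - <<'E'
from arc import *
c=cams.read_camera('wrist');P=cloud(c);np.savez('w5.npz',P=P,**c)
x,y=P[...,0],P[...,1]
m=(np.hypot(x-.544,y+.082)<.022)&(P[...,2]<.035);q=P[m];print(len(q),q[:,2].min() if len(q) else '')
if len(q)>5: print(cv2.minAreaRect(q[:,:2].astype(np.float32)))
u,v=proj(c,[.544,-.082,.04]).round().astype(int); print('socket px',u,v)
for n,cc in (('hub',P[(np.hypot(x-.645,y+.139)<.03)&(P[...,2]>.079)&(P[...,2]<.1)]),): print(n,len(cc),cv2.minEnclosingCircle(cc[:,:2].astype(np.float32)))
im=c['color'].copy(); 
for p in ([.544,-.082,.04],[*hg,.087],[*pt(0,.08),.074],[*pt(0,.16),.074]): cv2.circle(im,tuple(proj(c,p).round().astype(int).tolist()),1,(0,0,255),-1)
cv2.imwrite('pics/w5.png',cv2.resize(im,(800,600),interpolation=cv2.INTER_CUBIC))
E
```

```text
t: 13.22
eef_pos: [0.5417, -0.2043, 0.21]
tool_rot: [179.8, 0.4, -25.4]
contact_force: [0.6, -0.5, -0.7]
gripper_width: 0.0288
finger_force: 60.0
t: 13.55
eef_pos: [0.5442, -0.1965, 0.2136]
tool_rot: [180.0, 0.2, -24.8]
contact_force: [-0.2, -0.6, -1.9]
gripper_width: 0.0292
finger_force: 60.0
[ 0.54416122 -0.19651411  0.21355397] [ 1.79988635e+02  1.59226369e-01 -2.48457694e+01] 0.029206475810452562 [-0.15897557 -0.6463055  -1.90112335]
-0.3 [ 0.5448 -0.198 ] [0.14 0.1  6.66] [0.01 0.16 0.15]
253 0.005369580042831723
((0.54246586561203, -0.08037227392196655), (0.02045178785920143, 0.01773991622030735), 14.51927661895752)
socket px 170 212
hub 1065 ((0.6446934938430786, -0.14009542763233185), 0.018309233710169792)
```

View pics/w5.png

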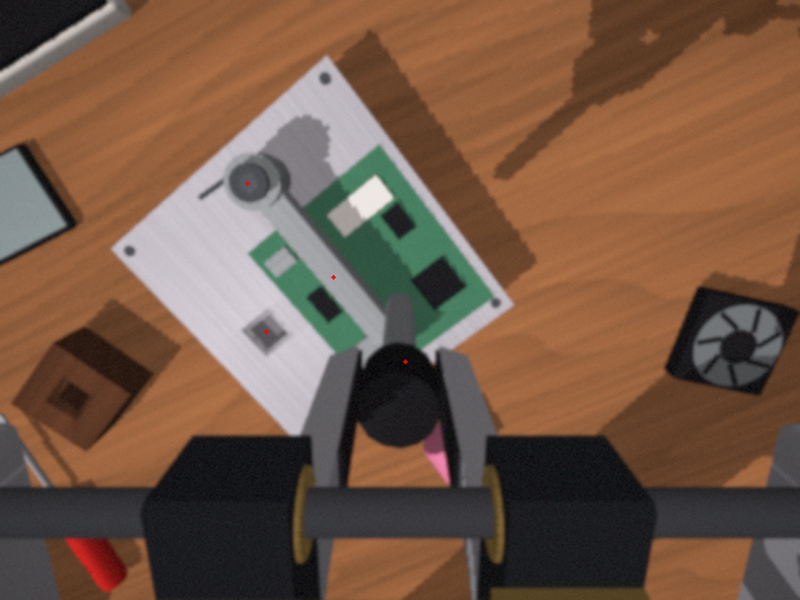

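The picture shows the knob in the grip (400,395), the pin on the holder's -y side of the bar, and the socket dot in the middle of the hole (267,332). Next I lower the pin.

```bash
python3 -m inch '[{"turn":[0,0,0],"xyz":[0.1,0.1,2.5],"claw":0},{"turn":[0,0,0],"xyz":[0.1,0.1,4.5],"claw":0},{"turn":[0,0,0],"xyz":[0.1,0.1,5.7],"claw":0},{"turn":[0,0,0],"xyz":[0.1,0.1,6.4],"claw":0},{"turn":[0,0,0],"xyz":[0.1,0.1,6.5],"claw":0},{"turn":[0,0,0],"xyz":[0.1,0.1,6.5],"claw":0},{"turn":[0,0,0],"xyz":[0.1,0.1,6.5],"claw":0}]'
python3 - <<'E'
from arc import *
s=manip.observe(); print(s['eef_pos'],s['contact_force'])
for f in np.arange(-.3,.78,.1): print(round(f,2),pt(f).round(4),delta([*pt(f),.148],tool(-25,0))[0])
print('socket',delta([.5435,-.0815,.148],tool(-25,0)))
c=cams.read_camera('top');P=cloud(c); np.savez('top3.npz',P=P,**c)
E
```

```text
t: 14.18
eef_pos: [0.5452, -0.1999, 0.1506]
tool_rot: [180.0, -0.0, -25.0]
contact_force: [1.4, 1.1, -0.7]
gripper_width: 0.0286
finger_force: 60.0
[ 0.5452031  -0.19990716  0.15059025] [ 1.42486417  1.13887081 -0.72070771]
-0.3 [ 0.5448 -0.198 ] [-0.11 -0.16  0.26]
-0.2 [ 0.5395 -0.1877] [-1.04 -0.86  0.26]
-0.1 [ 0.5351 -0.1769] [-1.88 -1.66  0.26]
0.0 [ 0.5319 -0.1658] [-2.64 -2.53  0.25]
0.1 [ 0.5298 -0.1544] [-3.32 -3.48  0.25]
0.2 [ 0.5289 -0.1428] [-3.89 -4.48  0.25]
0.3 [ 0.5291 -0.1313] [-4.36 -5.54  0.25]
0.4 [ 0.5304 -0.1197] [-4.72 -6.64  0.25]
0.5 [ 0.5329 -0.1084] [-4.97 -7.78  0.25]
0.6 [ 0.5366 -0.0974] [-5.11 -8.93  0.25]
0.7 [ 0.5413 -0.0868] [ -5.13 -10.09   0.25]
socket (array([ -5.15, -10.66,   0.25]), array([ 0.05, -0.05,  0.03]))
```

```bash
python3 -m inch '[{"turn":[0,0,0],"xyz":[-0.6,-0.5,0.2],"claw":0},{"turn":[0,0,0],"xyz":[-1.04,-0.86,0.2],"claw":0},{"turn":[0,0,0],"xyz":[-1.5,-1.25,0.2],"claw":0},{"turn":[0,0,0],"xyz":[-1.88,-1.66,0.2],"claw":0},{"turn":[0,0,0],"xyz":[-2.27,-2.1,0.2],"claw":0},{"turn":[0,0,0],"xyz":[-2.64,-2.53,0.2],"claw":0},{"turn":[0,0,0],"xyz":[-3,-3,0.2],"claw":0},{"turn":[0,0,0],"xyz":[-3.32,-3.48,0.2],"claw":0}]'
python3 - <<'E'
from arc import *
s=manip.observe(); print(s['eef_pos'],s['contact_force'],s['moment'],s['tool_rot'])
for f in (.1,.2,.3,.4,.5,.6,.7): print(f,delta([*pt(f),.148],tool(-25,0))[0])
print('socket',delta([.5435,-.0815,.148],tool(-25,0)))
c=cams.read_camera('wrist'); im=c['color'].copy(); cv2.imwrite('pics/w6.png',im[100:340,100:420])
E
```

```text
t: 14.9
eef_pos: [0.5289, -0.1538, 0.1474]
tool_rot: [179.9, 0.1, -25.0]
contact_force: [0.7, -0.5, -1.6]
gripper_width: 0.0288
finger_force: 60.0
[ 0.52893937 -0.15376208  0.147384  ] [ 0.7468794  -0.50112743 -1.58022309] [-0.24874281 -0.17468856 -0.01041925] [ 1.79938532e+02  6.44697216e-02 -2.49862799e+01]
0.1 [ 0.11  0.02 -0.06]
0.2 [-0.47 -0.99 -0.06]
0.3 [-0.94 -2.05 -0.06]
0.4 [-1.3  -3.15 -0.06]
0.5 [-1.55 -4.28 -0.06]
0.6 [-1.69 -5.43 -0.07]
0.7 [-1.71 -6.59 -0.07]
socket (array([-1.73, -7.16, -0.07]), array([0.06, 0.06, 0.01]))
```

View pics/w6.png

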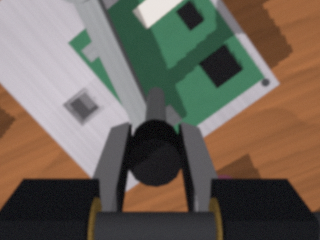

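The pin lies against the right (-y) side of the bar and the push has begun, as the rising moment shows. I'll continue along the arc.

```bash
python3 -m inch '[{"turn":[0,0,0],"xyz":[-0.2,-0.5,-0.1],"claw":0},{"turn":[0,0,0],"xyz":[-0.47,-0.99,-0.1],"claw":0},{"turn":[0,0,0],"xyz":[-0.72,-1.5,-0.1],"claw":0},{"turn":[0,0,0],"xyz":[-0.94,-2.05,-0.1],"claw":0},{"turn":[0,0,0],"xyz":[-1.13,-2.6,-0.1],"claw":0},{"turn":[0,0,0],"xyz":[-1.3,-3.15,-0.1],"claw":0},{"turn":[0,0,0],"xyz":[-1.44,-3.7,-0.1],"claw":0},{"turn":[0,0,0],"xyz":[-1.55,-4.28,-0.1],"claw":0}]'
python3 - <<'E'
from arc import *
s=manip.observe(); print(s['contact_force'],s['moment'])
for f in (.5,.6,.7): print(f,delta([*pt(f),.148],tool(-25,0))[0])
print('socket',delta([.5435,-.0815,.148],tool(-25,0)))
E
```

```text
t: 15.62
eef_pos: [0.5331, -0.1084, 0.1482]
tool_rot: [179.9, 0.1, -25.0]
contact_force: [-1.0, -1.2, -0.8]
gripper_width: 0.029
finger_force: 60.0
[-0.97025745 -1.16343533 -0.80803068] [-0.42705632  0.01056273  0.00693236]
0.5 [-0.02  0.01  0.02]
0.6 [-0.15 -1.14  0.02]
0.7 [-0.17 -2.3   0.02]
socket (array([-0.19, -2.87,  0.02]), array([0.06, 0.09, 0.01]))
```

```bash
python3 -m inch '[{"turn":[0,0,0],"xyz":[-0.1,-0.6,0],"claw":0},{"turn":[0,0,0],"xyz":[-0.15,-1.14,0],"claw":0},{"turn":[0,0,0],"xyz":[-0.17,-1.7,0],"claw":0},{"turn":[0,0,0],"xyz":[-0.17,-2.3,0],"claw":0},{"turn":[0,0,0],"xyz":[-0.19,-2.8,0],"claw":0},{"turn":[0,0,0],"xyz":[-0.19,-2.87,0],"claw":0},{"turn":[0,0,0],"xyz":[-0.19,-2.87,0],"claw":0}]'
python3 - <<'E'
from arc import *
s=manip.observe(); print(s['contact_force'],s['moment'])
print('socket',delta([.5435,-.0815,.148],tool(-25,0)))
ims=[]
for n in ('scene','wrist'):
    c=cams.read_camera(n); 
    u,v=proj(c,[.5435,-.0815,.06]).astype(int); ims.append(cv2.resize(c['color'][max(0,v-45):v+45,u-30:u+30],(400,600),interpolation=cv2.INTER_CUBIC)); print(n,u,v)
cv2.imwrite('pics/sock.png',np.hstack(ims))
E
```

```text
t: 16.2
eef_pos: [0.5435, -0.0816, 0.1481]
tool_rot: [179.9, 0.1, -25.0]
contact_force: [-1.4, -1.0, -1.8]
gripper_width: 0.0293
finger_force: 60.0
[-1.36559039 -0.96591689 -1.83197944] [-0.41099547  0.20512188 -0.04041859]
socket (array([-0.  , -0.01,  0.01]), array([0.05, 0.12, 0.05]))
scene 198 200
wrist 254 194
```

View pics/sock.png

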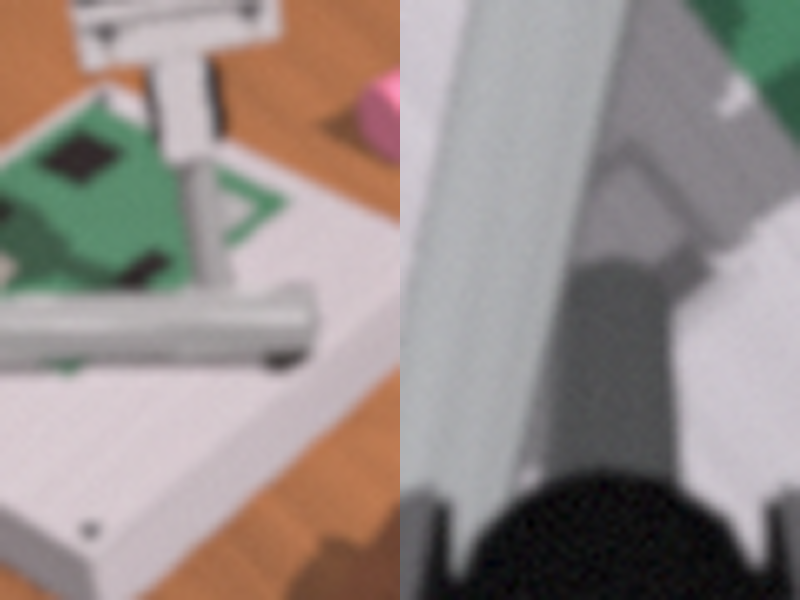

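Run:
```python
from arc import *
c=cams.read_camera('wrist'); S=np.array([.5435,-.0815])
for hw in (.0105,.0125,.0145):
    print(hw,[proj(c,[*(S+A@np.array(k)*hw),.04]).round(1).tolist() for k in ((1,1),(1,-1),(-1,-1),(-1,1))])
T=manip.observe()['eef_pos'][:2]
for z in (.048,.07,.1): print(z,proj(c,[*T,z]).round(1))
print('foot far edge', proj(c,[T[0]+.008*np.cos(-.436),T[1]+.008*np.sin(-.436),.052]).round(1))
```

```text
0.0105 [[239.3, 187.1], [256.3, 174.1], [269.6, 190.6], [252.7, 203.2]]
0.0125 [[236.4, 186.8], [256.7, 171.2], [272.5, 190.9], [252.4, 205.9]]
0.0145 [[233.5, 186.5], [257.0, 168.3], [275.4, 191.2], [252.1, 208.6]]
0.048 [255.2 191.1]
0.07 [255.2 198.2]
0.1 [255.3 209.7]
foot far edge [255.2 184.1]
```

The right crop shows the pin foot just inside the socket outline, 2 mm back from the centre, with the bar leaning on the pin. I'll correct by a millimetre or so and lower slowly.

```bash
python3 -m inch '[{"turn":[0,0,0],"xyz":[0.1,-0.15,0],"claw":0},{"turn":[0,0,0],"xyz":[0.1,-0.15,0.4],"claw":0},{"turn":[0,0,0],"xyz":[0.1,-0.15,0.8],"claw":0},{"turn":[0,0,0],"xyz":[0.1,-0.15,1.2],"claw":0},{"turn":[0,0,0],"xyz":[0.1,-0.15,1.6],"claw":0},{"turn":[0,0,0],"xyz":[0.1,-0.15,1.6],"claw":0}]'
python3 -c "
from h import *
s=manip.observe(); print(s['contact_force'],s['moment'])"
```

```text
t: 16.85
eef_pos: [0.5444, -0.0811, 0.1307]
tool_rot: [179.9, 0.2, -25.0]
contact_force: [-1.1, -1.0, -1.9]
gripper_width: 0.0287
finger_force: 60.0
[-1.12908737 -1.02172215 -1.88341134] [-0.35457891  0.15765531 -0.01065829]
```

```bash
python3 -m inch '[{"turn":[0,0,0],"xyz":[0,0,0.5],"claw":0},{"turn":[0,0,0],"xyz":[0,0,1],"claw":0},{"turn":[0,0,0],"xyz":[0,0,1.5],"claw":0},{"turn":[0,0,0],"xyz":[0,0,1.9],"claw":0},{"turn":[0,0,0],"xyz":[0,0,2.2],"claw":0},{"turn":[0,0,0],"xyz":[0,0,2.4],"claw":0},{"turn":[0,0,0],"xyz":[0,0,2.4],"claw":0}]'
python3 -c "
from h import *
s=manip.observe(); print(s['contact_force'],s['moment'])"
```

```text
t: 17.43
eef_pos: [0.5447, -0.0811, 0.1074]
tool_rot: [179.9, 0.1, -25.0]
contact_force: [-0.1, -2.2, -2.5]
gripper_width: 0.0292
finger_force: 60.0
[-0.05908814 -2.21811819 -2.4908666 ] [-0.34010186  0.26741949 -0.03020995]
```

```bash
python3 -m inch '[{"turn":[0,0,0],"xyz":[0,0,0.15],"claw":0},{"turn":[0,0,0],"xyz":[0,0,0.2],"claw":4},{"turn":[0,0,0],"xyz":[0,0,0.2],"claw":5},{"turn":[0,0,0],"xyz":[0,0,0.2],"claw":6},{"turn":[0,0,0],"xyz":[0,0,0.2],"claw":6},{"turn":[0,0,0],"xyz":[0,0,0.2],"claw":6},{"turn":[0,0,0],"xyz":[0,0,0.2],"claw":6}]'
python3 kn.py .5445 -.081 w7
```

```text
t: 18.02
eef_pos: [0.5453, -0.081, 0.1065]
tool_rot: [180.0, 0.0, -25.0]
contact_force: [0.3, -0.1, -0.2]
gripper_width: 0.0595
finger_force: 0.0
top 286.0 150.0
36 zmax 0.13990115850387697 topface ((0.5310714840888977, -0.09189357608556747), 0.012574473395943642) [ 0.52647446 -0.08980248  0.13633998]
scene 197.0 190.0
3 zmax 0.12290326290905684 topface ((0.5284613966941833, -0.07606044411659241), 0.0017066407017409801) [ 0.5282077  -0.07651499  0.12034898]
wrist 256.0 232.0
3984 zmax 0.15998860377619414 topface ((0.5489643216133118, -0.08218242973089218), 0.032044388353824615) [ 0.54883202 -0.08041963  0.1543046 ]
```

Released. Now I retreat straight up and check.

```bash
python3 -m inch '[{"turn":[0,0,0],"xyz":[0,0,-1],"claw":8},{"turn":[0,0,0],"xyz":[0,0,-3],"claw":8},{"turn":[0,0,0],"xyz":[0,0,-6],"claw":8},{"turn":[0,0,0],"xyz":[0,0,-10],"claw":8},{"turn":[0,0,0],"xyz":[0,0,-14],"claw":8},{"turn":[0,0,0],"xyz":[-4,0,-16],"claw":8},{"turn":[0,0,0],"xyz":[-7,0,-16],"claw":8},{"turn":[0,0,0],"xyz":[-7,0,-16],"claw":8}]'
python3 kn.py .5445 -.081 w8
```

```text
t: 18.83
eef_pos: [0.4793, -0.0498, 0.2705]
tool_rot: [-179.9, -0.2, -24.9]
contact_force: [0.3, -0.3, 0.3]
gripper_width: 0.08
finger_force: 0.0
top 286.0 150.0
scene 197.0 190.0
110 zmax 0.13837661392563316 topface ((0.5350322723388672, -0.09001073241233826), 0.013426823541522026) [ 0.53472971 -0.08807743  0.13550899]
wrist 256.0 113.0
733 zmax 0.1398155272017375 topface ((0.5332831740379333, -0.09376859664916992), 0.014509719796478748) [ 0.53362675 -0.09373227  0.13697266]
```

View pics/w8.png

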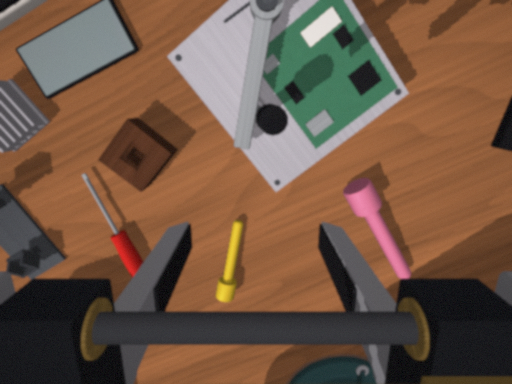

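The picture shows the arm held open against the pin, with its knob at (271,119). The pin's top is about 136 mm up, so it is fully in, and the robot is clear. I'll hand in.

```bash
python3 -c "
from rig import finish_job
print(finish_job())"
```

```text
the job is handed in; nothing more can be done
None
```

The pin was stood in the stand and let go, taken again by its knob, and dropped fully into the holder's hole. The sprung arm stays open leaning on it, and the job is handed in.

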